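# Turn the pump dial up four clicks and start it

## Task

Set the small laboratory pump four speed steps higher: with a fingertip, push the pointer of its click-stop dial clockwise (seen from above) by exactly four clicks, never further and never back past where it stood, and leave it resting in that fourth click. Then press the round start key right down and let it come up again; do not press the square stop key, and do not press start before the dial is set. Touch only: do not grip or force the dial, and do not knock, shift or lift the bottle, beaker and flask that stand round the pump.

Things in the scene. Friction and masses are not known exactly. Their poses are not given: they have to be found in the camera images.
- pump: White bench pump, 160 (x) x 190 (y) x 75 mm high, fixed to the trolley; origin at the centre of its underside, z up, its front (black round pump head, 16 mm proud) faces its -x. On its flat top: the dial (centre 5 mm to +x, 40 mm to +y) and two keys (62 mm to -y, one 35 mm to +x, one 35 mm to -x); which key is where changes.
- dial_ring: Fixed round skirt of the dial, aluminium, 104 mm diameter, 3 mm thick, with 18 black ticks, one at each click; origin on the dial's vertical axis at the height of the pump's top (75 mm above the work surface); its own +x is where the pointer stands at the start (any direction).
- dial_center (a point): Point on the vertical axis of the click-stop dial, at the height of its face, 89 mm above the work surface. The dial is a black disc of 86 mm diameter, 14 mm high with its skirt. On its face stand a hub of 24 mm diameter, 18 mm high, and one pointer bar from the hub to 42 mm from the axis, 9 mm thick, 17.5 mm high above the face, with a white line along it.
- pointer_tip (a point): Outer end of the pointer bar, at half its height (8.5 mm above the dial's face), 42 mm from the axis.
- dial (a joint): Angle of the dial in rad, 0 at the start, growing clockwise from above. 18 clicks a turn: a click is 0.349 rad (20 degrees), rest positions at whole multiples (four clicks = 1.396). Turning takes up to about 5 N at 32 mm from the axis; past the half-way crest the dial springs on into the next rest, short of that it springs back. No end stop within 10 clicks.
- start_body (a joint): Travel of the round start key in m: 0 up, 0.005 fully down; spring return, about 2 N to start it and 5 N fully down.
- start_top (a point): Centre of the top of the round start key: white disc of 28 mm diameter, 10 mm above the pump's top when up.
- stop_body (a joint): Travel of the square stop key in m: 0 up, 0.005 fully down; spring as the start key.
- stop_top (a point): Centre of the top of the square stop key: white, 26 x 26 mm, 10 mm above the pump's top when up.
- reagent_b: White screw-cap bottle, 58 mm diameter, 123 mm high, loose, on the trolley to the left (+y) of the pump; origin at the centre of its underside, z up.
- beaker: Clear beaker, 72 mm diameter, 90 mm high, loose, to the right (-y) of the pump; origin at the centre of its underside, z up.
- flask: Clear conical flask, 78 mm diameter, 135 mm high, loose, behind (+x) the pump; origin at the centre of its underside, z up.
Mind the look-alikes: they are no part of the job. What is shaped like the beaker but turquoise is not meant.

How it is judged (in metres and radians):
On the way, in this order (a step that is already met when the one before it is completed fails the run):
1. the dial rests in the fourth click clockwise from its start (value of joint dial between 1.30626 and 1.48626 rad and velocity of joint dial between -0.15 and 0.15 rad/s), for 0.3 s.
2. the round start key is pressed down (value of joint start_body above 0.0035 m), for 0.1 s.
At the end, for the whole second after the job is handed in: The dial rests within 0.09 rad of four clicks (1.396 rad) clockwise from its start, both keys are up (within 1.5 mm), and the bottle, beaker and flask stand upright within 15 mm of where they stood (all of step 1 and value of joint each of start_body, stop_body below 0.0015 m and distance of each of reagent_b, beaker, flask from where it was at the start of the episode below 0.015 m and angle between each of reagent_b, beaker, flask's own z axis and vertical below 0.1 rad); the robot touches nothing.
It fails at once if the dial is turned past the fourth click (over 4.6 clicks) or back past its start (over 0.6 click anticlockwise) (value of joint dial above 1.6057 rad or value of joint dial below -0.20944 rad).
It fails at once if the start key is pressed (2.5 mm) before the dial is set to the fourth click (value of joint start_body above 0.0025 m and (value of joint dial below 1.22173 rad or value of joint dial above 1.5708 rad)).
It fails at once if the square stop key is pressed (2.5 mm) (value of joint stop_body above 0.0025 m).
It fails at once if the dial is gripped or forced (more than 30 N between fingers and dial) (contact force between the fingers and dial_ring above 30 N).
It fails at once if the bottle, beaker or flask is shifted or lifted by more than 20 mm, or tipped by more than 0.3 rad (distance of any of reagent_b, beaker, flask from where it was at the start of the episode above 0.02 m or angle between any of reagent_b, beaker, flask's own z axis and vertical above 0.3 rad).
It also fails if it takes over 51 s, if anything falls off the work surface, if the arm or the gripper's body presses on something with over 40 N, if the wrist force passes 120 N, or if a joint passes its speed limit or range.

## Robot

A 6-joint arm with a two-finger parallel gripper is mounted at the origin on a cart in front of the work surface, level with it; the furniture and walls round the work are solid. World frame = base frame: x ahead of the robot, y to its left, z up, the work surface at z = 0. Lengths are in mm, angles in degrees, forces in N, time in s.
With the tool pointing down it reaches from about 350 to 850 mm from the base axis. Payload 8.1 kg.
Tool frame: the origin (TCP) lies between the finger pads; the fingertips stand 11 mm ahead of it and the grasp point (between the pads) lies 8 mm behind it; z points along the fingers, y is the line along which they close (so a half turn about z gives the same grasp; the last joint's range is limited). The gripper opens to 85 mm and grips with 20 to 120 N. Pads are 22 mm wide; open, the fingers measure 114 mm over their backs; the gripper's body (76 mm by 85 mm) begins 54 mm behind the grasp point. The pads swing forward as they close: fully open they stand 13 mm farther back than shut.
Start: joints at [-71.242, 7.471, 85.268, -0, 87.261, -4.893], TCP at [240.725, -549.597, 242.292] pointing down, gripper open.
Joint ranges: [-169.43, 169.43], [-51.17, 129.36], [1.28, 143.12], [-76.62, 256.62], [0, 156.53], [-152.29, 152.29]. Speed limits (degrees/s): [136.94, 136.94, 159.86, 180, 180, 180].

## Interface

Orientations are given as [roll, pitch, yaw] about the fixed x, y, z axes, in that order (R = Rz(yaw) Ry(pitch) Rx(roll)).
In Python, from bench import r, snapshot, get_calibration gives the robot as it stands.
- The arm moves only by the tool step_arm, never from a script. Its argument "rows" is a list of rows, each a list of 2 entries, a list of its own where there are three numbers: the shift along the tool's x, y, z in mm, then the turn about the tool's z in degrees. In form: [[[tx, ty, tz], yaw], ...]. A call has 1 to 12 rows; each row is the pose to reach, as a shift and turn from the pose commanded when the call began, along the tool's axes at that moment; what a row does not reach only later rows make up. A row lasts 1/10 s, in which the tool goes at most 50 mm and 8.59 degrees, less where a joint would pass 70% of its speed; a pose out of reach is approached as far as the arm can. A call with a gripper value outside its range is refused whole. "fingers" is the opening, from 0 (shut) to 1 (fully open), set as the call begins (left out, the last holds). The fingers move at their own pace and stop on an object; "squeeze" is the grip in N (left out, the last holds). Time passes only in rows, so rows that repeat a pose let the fingers close. It gives the time, the measured TCP pose, the force, the opening and the grip force at its end, in the units of the state.
- r.sense(): the state, without advancing time (a new reading comes with each control period).
- snapshot(name): name is "side" or "top" or "wrist"; returns the picture (480x640x3 uint8, blue, green, red); there is no depth.
- get_calibration(name): a dict with "fovy" (degrees; the focal length in pixels is half the picture's height over the tangent of half this angle, whatever the lens; pixels are square), "cx", "cy" (the principal point, pixels), "dist" ([k1, k2, p1, p2, k3] as OpenCV has them; the pictures are not rectified), "eye" and "orientation" of the camera in the world. Camera axes: x right, y up, looking along -z (the intrinsics and any distortion apply to the point x, -y, -z); pixel columns grow to the right and rows downward; lengths in mm; the calibration is good to about 2 mm. A picture is of the moment at which its call begins: read the wrist's pose just before it. get_calibration takes no time and is no camera call; for the wrist camera it gives the pose at the moment of the call.
- r.hand_in(): hands the job in; it is judged then, once.
The state is a dict: "time": time; "joint_pos": joint angles; "qd": joint speeds; "joint_efforts": joint torques, N m; "tool_pos": TCP position; "tcp_rot": TCP orientation; "ft_force": force on the tool from outside, world axes, zero at the start; "wrist_torque": the same for the moment, N m; "finger_gap": finger opening in mm; "grip_force": force on a finger pad.
Only numpy, scipy, OpenCV 4.12 (cv2) and the standard library are available. Lean on these libraries where they do the work, as an engineer would, in place of code of your own. Each camera call takes 0.05 s, during which the arm holds its last target. There are 200 camera calls.

## Working session

There is one attempt and no reset: what is moved stays moved. The work goes in short steps, Python scripts to look and compute and a tool call to move; the robot and the scene stay as the last step left them, time stands still between calls to the robot, and variables do not carry over. Pictures are saved under pics/ and viewed, at most 10 in all, crops included, and the job is handed in when it is done.

Besides the shell and the picture viewer there is one more tool, called after "Call:" as name(argument=value, ...) on one line, values as JSON. step_arm: Moves the arm, as the interface text tells. Its arguments: {"type":"object","properties":{"rows":{"type":"array"},"fingers":{"type":"number"},"squeeze":{"type":"number"}},"required":["rows"]}

```bash
mkdir -p pics; ls; python3 - <<'E'
from bench import r,snapshot,get_calibration
import cv2
for n in("top","side"):
    cv2.imwrite(f"pics/{n}0.png",snapshot(n)); print(n,get_calibration(n))
s=r.sense();print(s["time"],s["tool_pos"],s["tcp_rot"],s["finger_gap"])
E
```

```text
pics
top {'fovy': 44.49590129885279, 'cx': 323.941265392192, 'cy': 229.76565260264303, 'dist': array([0.02714598, 0.        , 0.        , 0.        , 0.        ]), 'eye': array([ 470.86195792, -106.07572702, 1058.15694156]), 'orientation': array([  8.28979377,   1.92870928, -90.66076809])}
side {'fovy': 55.81586181111419, 'cx': 316.763909086599, 'cy': 240.86054654642936, 'dist': array([-0.11564511,  0.        ,  0.        ,  0.        ,  0.        ]), 'eye': array([489.7514325 , 702.3750078 , 414.37503616]), 'orientation': array([  67.04656802,   -1.1671015 , -172.98738908])}
0.1 [ 240.5608707  -549.12134633  241.31939044] [-1.79899992e+02 -1.01301849e-02  2.36487755e+01] 85.48204777242688
```

View pics/top0.png

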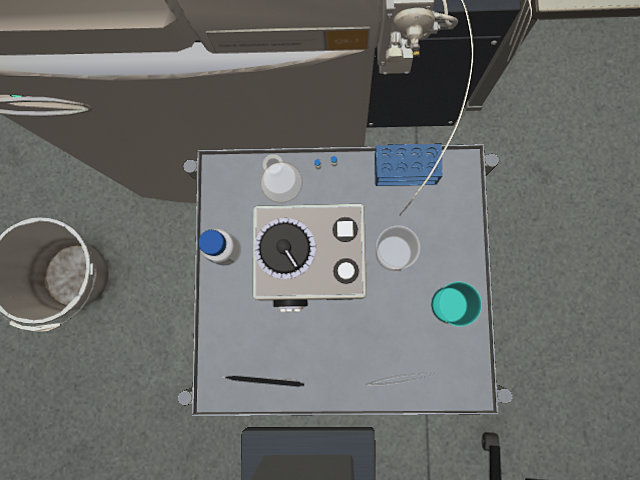

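View pics/side0.png

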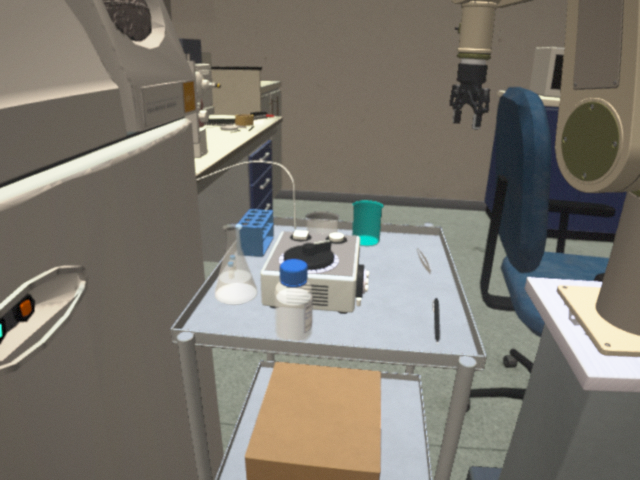

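The top view shows the dial at about (284,247) with its pointer towards the lower right, tip about (297,270). There are two keys: round at (346,271), square at (345,229). The side view shows the same layout.

Look-alikes: round white key (346,271) is start, and square white key (345,229) is stop, so avoid it. The clear beaker is at (398,247), the turquoise decoy at (456,304), the flask at (281,178) and the bottle at (215,245).

```bash
cat > h.py <<'E'
import numpy as np,cv2
from scipy.spatial.transform import Rotation as R
def K(c):
    f=240/np.tan(np.radians(c["fovy"]/2));return np.array([[f,0,c["cx"]],[0,f,c["cy"]],[0,0,1]])
def ray(c,p,z):
    u=cv2.undistortPoints(np.array(p,float).reshape(-1,1,2),K(c),c["dist"]).reshape(-1,2)
    d=np.c_[u[:,0],-u[:,1],-np.ones(len(u))]@R.from_euler("xyz",c["orientation"],degrees=True).as_matrix().T
    return c["eye"]+d*((z-c["eye"][2])/d[:,2])[:,None]
E
python3 - <<'E'
from h import *
from bench import get_calibration
c=get_calibration("top");im=cv2.imread("pics/top0.png")
cr=im[195:320,240:380];cv2.imwrite("pics/c0.png",cv2.resize(cr,None,fx=5,fy=4.8,interpolation=cv2.INTER_CUBIC) if 0 else cv2.resize(cr,None,fx=4.5,fy=4.5,interpolation=cv2.INTER_CUBIC))
g=cv2.cvtColor(im,cv2.COLOR_BGR2GRAY)
def blobs(m,a0,a1):
    n,l,s,ce=cv2.connectedComponentsWithStats(m.astype(np.uint8))
    return [(ce[i].round(1),s[i]) for i in range(1,n) if a0<s[i][4]<a1]
roi=np.zeros_like(g,bool);roi[205:300,250:368]=1
print("dark");
for ce,s in blobs((g<75)&roi,100,3000):print(ce,s,ray(c,ce,89).round(1),ray(c,ce,75).round(1))
print("white")
for t in(225,235,245):
  for ce,s in blobs((g>t)&roi,60,500):print(t,ce,s,ray(c,ce,85).round(1))
m=(g>110)&roi;yy,xx=np.mgrid[:480,:640];m&=np.hypot(xx-284,yy-248)<23
for ce,s in blobs(m,5,500):
    print("line",ce,s)
ys,xs=np.nonzero(m);w=ray(c,np.c_[xs,ys],106)[:,:2]
print(w.mean(0),np.linalg.svd(w-w.mean(0))[2][0],w.round(0).tolist()[:3],w.round(0).tolist()[-3:])
E
```

```text
dark
[344.8 230.2] [333 218  25  24 202] [[ 611.2 -109.9   89. ]] [[ 613.2 -109.9   75. ]]
[284.1 247.4] [ 258  222   53   52 1985] [[583.9  -8.3  89. ]] [[585.5  -6.9  75. ]]
[345.7 271.2] [334 259  25  25 230] [[ 542.8 -110.2   89. ]] [[ 543.8 -110.3   75. ]]
white
225 [344.6 228.2] [338 221  15  15 206] [[ 615.2 -109.6   85. ]]
225 [345.7 270.1] [338 263  16  15 186] [[ 544.9 -110.3   85. ]]
line [290.6 258. ] [285 250  12  17  44]
[564.43898105 -20.60453718] [-0.84555256 -0.53389219] [[578.0, -11.0], [578.0, -13.0], [576.0, -11.0]] [[553.0, -29.0], [551.0, -28.0], [551.0, -29.0]]
```

View pics/c0.png

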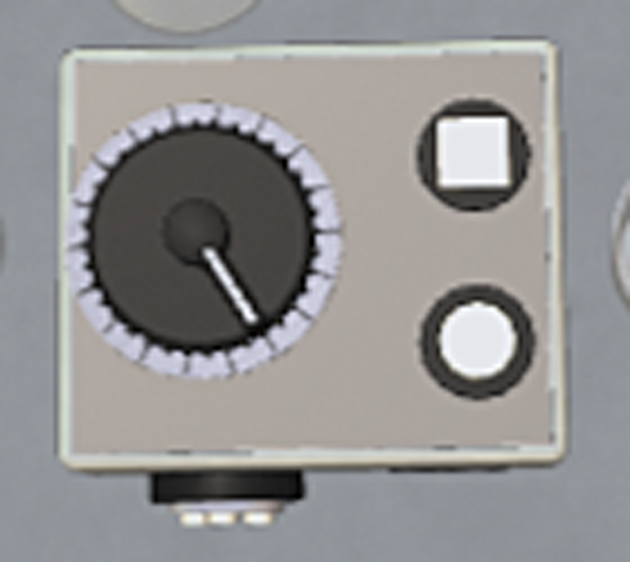

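The crop confirms it: round start key at crop (478,340), square stop at (474,152), pointer line from (207,250) to (253,322). The keys measure 70 mm apart as specified and the dial agrees with the keys to about 1 mm. The pointer is at −147.5° in world axes. Next I plan the hover.

```bash
cat >> h.py <<'E'
C=np.array([584.,-8.]);TH=-147.5
def fp(psi,z,rad=32,d=15.5):
    a=np.radians(TH-psi);p=C+rad*np.array([np.cos(a),np.sin(a)])+d*np.array([-np.sin(a),np.cos(a)])
    return [*p,z,122.5-psi]
def rows(targets,cur):
    y=np.radians(cur[3]);out=[]
    for t in targets:
        dx,dy,dz=np.array(t[:3])-cur[:3]
        turn=(cur[3]-t[3]+180)%360-180
        out.append([[round(float(v),1) for v in(dx*np.cos(y)+dy*np.sin(y),dx*np.sin(y)-dy*np.cos(y),-dz)],round(float(turn),1)])
    return out
def now():
    from bench import r
    s=r.sense();return s,[*s["tool_pos"],s["tcp_rot"][2]]
E
python3 - <<'E'
from h import *
s,cur=now();print(fp(-22,210));print(rows([fp(-22,210)],cur),s["time"])
E
```

```text
[np.float64(578.0362959517729), np.float64(-43.05259240092178), 210, 144.5]
[[[512.1, -328.2, 31.3], -120.9]] 0.1
```

Call:
step_arm(rows=[[[512,-328,31],-121],[[512,-328,31],-121],[[512,-328,31],-121],[[512,-328,31],-121],[[512,-328,31],-121],[[512,-328,31],-121],[[512,-328,31],-121],[[512,-328,31],-121],[[512,-328,31],-121],[[512,-328,31],-121],[[512,-328,31],-121],[[512,-328,31],-121]], fingers=0)

```text
time: 1.3
tool_pos: [573.8, -49.1, 211.3]
tcp_rot: [-180.0, -0.0, 127.1]
ft_force: [-0.7, -1.1, 0.8]
finger_gap: -0.3
grip_force: 0.0
```

Call:
step_arm(rows=[[[0,0,0],-17],[[0,0,0],-17],[[0,0,0],-17],[[0,0,0],-17],[[0,0,0],-17]])

```text
time: 1.8
tool_pos: [573.0, -51.5, 211.7]
tcp_rot: [-180.0, -0.0, 143.5]
ft_force: [-0.7, 0.2, 0.3]
finger_gap: -0.3
grip_force: 0.0
```

```bash
python3 - <<'E'
from h import *
from bench import snapshot,get_calibration
s,cur=now();c=get_calibration("wrist");im=snapshot("wrist");cv2.imwrite("pics/w0.png",im)
print(s["time"],np.round(cur,1),c)
t=[fp(-22,z) for z in(150,107)];print(rows(t,cur))
E
```

```text
1.8 [573.  -51.5 211.7 143.5] {'fovy': 65.26970807463701, 'cx': 323.93444657123007, 'cy': 233.97862774657293, 'dist': array([-0.03394761,  0.        ,  0.        ,  0.        ,  0.        ]), 'eye': array([513.41425977,  -8.1246604 , 344.08465071]), 'orientation': array([-1.68724015e+01, -1.07399053e-02,  5.35298612e+01])}
[[[1.0, 9.7, 61.7], -1.0], [[1.0, 9.7, 104.7], -1.0]]
```

View pics/w0.png

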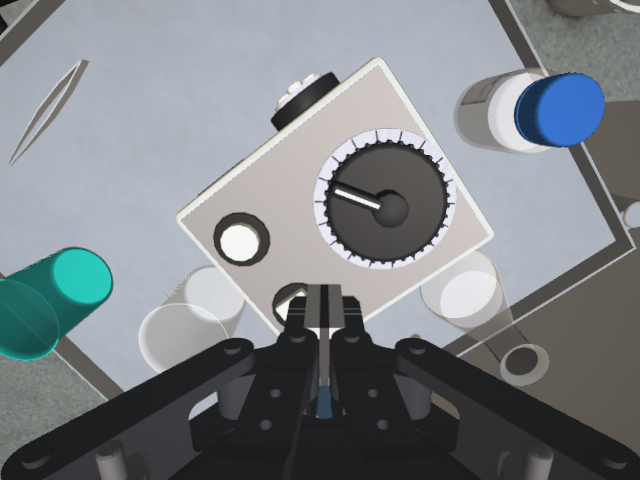

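The wrist view shows the pump clear. The pointer line runs from (336,189) to (380,207), the hub top is at about (391,209), start is at (240,242), and the shut fingertips are near (323,287). I cross-check these against the top view.

```bash
python3 - <<'E'
from h import *
from bench import get_calibration
c=get_calibration("wrist");im=cv2.imread("pics/w0.png");g=cv2.cvtColor(im,cv2.COLOR_BGR2GRAY)
yy,xx=np.mgrid[:480,:640]
m=((g<90)&(np.hypot(xx-387,yy-198)<80)).astype(np.uint8)
n,l,s,ce=cv2.connectedComponentsWithStats(m);i=1+s[1:,4].argmax()
ct=max(cv2.findContours((l==i).astype(np.uint8),0,1)[0],key=len);e=cv2.fitEllipse(cv2.convexHull(ct));print(e,ray(c,[e[0]],89))
m=(g>150)&(np.hypot(xx-387,yy-198)<52);ys,xs=np.nonzero(m);w=ray(c,np.c_[xs,ys],106.5)[:,:2];v=np.linalg.svd(w-w.mean(0))[2][0]
print(len(xs),w.mean(0),v,np.degrees(np.arctan2(v[1],v[0])))
m=((g>225)&(np.hypot(xx-240,yy-242)<24));ys,xs=np.nonzero(m);print("start",ray(c,[[xs.mean(),ys.mean()]],85))
t=ray(c,[[305,287],[342,287],[323,287]],200);print("tips",t)
E
```

```text
((386.2008056640625, 201.2191925048828), (122.57705688476562, 126.60858917236328), 51.384864807128906) [[582.28905345  -5.26661393  89.        ]]
217 [564.91876529 -19.70035195] [0.84040017 0.54196638] 32.817599633075396
start [[ 545.21049429 -108.56873554   85.        ]]
tips [[562.63344278 -54.39404569 200.        ]
 [571.87140709 -41.88161333 200.        ]
 [567.12593634 -48.30575395 200.        ]]
```

Call:
step_arm(rows=[[[1,9.5,20],-1],[[1,9.5,50],-1],[[1,9.5,75],-1],[[1,9.5,90],-1],[[1,9.5,98],-1],[[1,9.5,104],-1],[[1,9.5,104],-1],[[1,9.5,104],-1]])

```text
time: 2.65
tool_pos: [578.8, -43.0, 108.9]
tcp_rot: [180.0, 0.1, 144.8]
ft_force: [0.4, 0.2, 0.7]
finger_gap: 0.2
grip_force: 0.0
```

```bash
sed -i 's/584.,-8.\]/583.5,-7.5]/;s/TH=-147.5/TH=-147.3/' h.py; python3 - <<'E'
from h import *
s,cur=now();print(s["time"],np.round(cur,1),s["ft_force"].round(1),fp(-22,107))
print(rows([fp(p,107) for p in(-20,-16,-12,-8,-5,-2,1,3,5,7,9,11)],cur))
E
```

```text
2.65 [578.8 -43.  108.9 144.8] [0.4 0.2 0.7] [np.float64(577.6586886659703), np.float64(-42.57319606050946), 107, 144.5]
[[[2.3, -0.8, 1.9], 2.3], [[4.6, -1.8, 1.9], 6.3], [[7.0, -2.5, 1.9], 10.3], [[9.4, -3.1, 1.9], 14.3], [[11.2, -3.4, 1.9], 17.3], [[13.1, -3.7, 1.9], 20.3], [[14.9, -3.8, 1.9], 23.3], [[16.2, -3.9, 1.9], 25.3], [[17.4, -3.9, 1.9], 27.3], [[18.7, -3.8, 1.9], 29.3], [[19.9, -3.7, 1.9], 31.3], [[21.1, -3.6, 1.9], 33.3]]
```

Call:
step_arm(rows=[[[2.3,-1,2],2.3],[[4.6,-1.8,2],6.3],[[7,-2.5,2],10.3],[[9.4,-3.1,2],14.3],[[11.2,-3.4,2],17.3],[[13.1,-3.7,2],20.3],[[14.9,-3.8,2],23.3],[[16.2,-3.9,2],25.3],[[17.4,-3.9,2],27.3],[[18.7,-3.8,2],29.3],[[19.9,-3.7,2],31.3],[[21.1,-3.6,2],33.3]])

```text
time: 3.85
tool_pos: [560.0, -34.5, 107.3]
tcp_rot: [179.9, 0.1, 111.4]
ft_force: [1.1, -2.8, -0.4]
finger_gap: 0.2
grip_force: 1.5
```

```bash
python3 - <<'E'
from h import *
from bench import snapshot
s,cur=now();print(s["time"],np.round(cur,1),s["ft_force"].round(1),fp(11,107))
a=snapshot("top")[195:320,240:380];b=snapshot("wrist")[100:380,170:490]
cv2.imwrite("pics/p1.png",np.hstack([cv2.resize(a,(400,357),interpolation=cv2.INTER_CUBIC),cv2.resize(b,(400,357))]))
print(rows([fp(p,107) for p in range(13,37,2)],cur))
E
```

```text
3.85 [560.  -34.5 107.3 111.4] [ 1.1 -2.8 -0.4] [np.float64(559.4988324486546), np.float64(-33.7334510915404), 107, 111.5]
[[[2.0, -0.7, 0.3], 1.9], [[3.1, -1.2, 0.3], 3.9], [[4.3, -1.7, 0.3], 5.9], [[5.5, -2.1, 0.3], 7.9], [[6.7, -2.4, 0.3], 9.9], [[7.9, -2.8, 0.3], 11.9], [[9.1, -3.0, 0.3], 13.9], [[10.3, -3.3, 0.3], 15.9], [[11.5, -3.5, 0.3], 17.9], [[12.7, -3.6, 0.3], 19.9], [[14.0, -3.7, 0.3], 21.9], [[15.2, -3.8, 0.3], 23.9]]
```

View pics/p1.png

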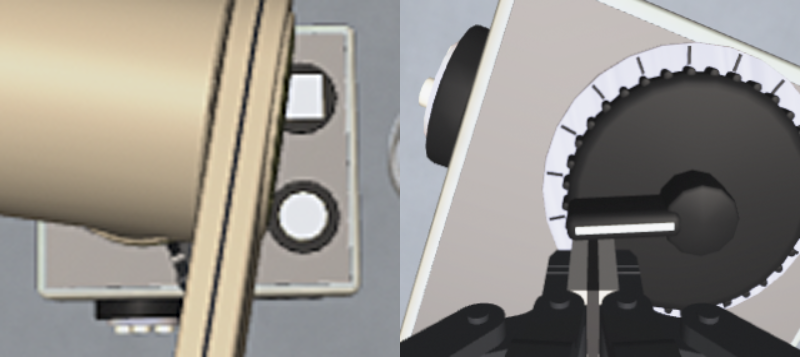

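The top view is hidden by the arm. The wrist view shows the fingertips flat against the pointer near its middle (crop 600,245), pushing clockwise with about 3 N.

Call:
step_arm(rows=[[[2,-0.7,0],2],[[3.1,-1.2,0],4],[[4.3,-1.7,0],6],[[5.5,-2.1,0],8],[[6.7,-2.4,0],10],[[7.9,-2.8,0],12],[[9.1,-3,0],14],[[10.3,-3.3,0],16],[[11.5,-3.5,0],18],[[12.7,-3.6,0],20],[[14,-3.7,0],22],[[15.2,-3.8,0],24]])

```text
time: 5.15
tool_pos: [550.1, -20.8, 106.6]
tcp_rot: [179.9, -0.0, 87.5]
ft_force: [0.8, -0.4, 0.1]
finger_gap: 0.3
grip_force: 0.0
```

```bash
python3 - <<'E'
from h import *
s,cur=now();print(s["time"],np.round(cur,1),s["ft_force"].round(1),fp(35,107))
print(rows([fp(p,107) for p in range(37,61,2)],cur))
E
```

```text
5.15 [550.1 -20.8 106.6  87.5] [ 0.8 -0.4  0.1] [np.float64(550.9037365720831), np.float64(-21.703295763232), 107, 87.5]
[[[0.2, 0.3, -0.4], 2.0], [[1.4, -0.2, -0.4], 4.0], [[2.5, -0.6, -0.4], 6.0], [[3.7, -1.0, -0.4], 8.0], [[4.9, -1.4, -0.4], 10.0], [[6.1, -1.7, -0.4], 12.0], [[7.3, -2.0, -0.4], 14.0], [[8.5, -2.2, -0.4], 16.0], [[9.7, -2.4, -0.4], 18.0], [[11.0, -2.6, -0.4], 20.0], [[12.2, -2.7, -0.4], 22.0], [[13.4, -2.7, -0.4], 24.0]]
```

Call:
step_arm(rows=[[[0.5,0,0],2],[[1.4,-0.2,0],4],[[2.5,-0.6,0],6],[[3.7,-1,0],8],[[4.9,-1.4,0],10],[[6.1,-1.7,0],12],[[7.3,-2,0],14],[[8.5,-2.2,0],16],[[9.7,-2.4,0],18],[[11,-2.6,0],20],[[11,-2.6,0],20],[[11,-2.6,0],20]])

```text
time: 6.35
tool_pos: [547.9, -9.7, 106.3]
tcp_rot: [180.0, -0.0, 67.6]
ft_force: [-0.0, -0.4, -0.1]
finger_gap: -0.2
grip_force: 0.0
```

```bash
python3 - <<'E'
from h import *
from bench import snapshot,get_calibration
s,cur=now();print(s["time"],np.round(cur,1),s["ft_force"].round(1),fp(55,107))
c=get_calibration("wrist");im=snapshot("wrist");cv2.imwrite("pics/w2.png",im)
k=R.from_euler("xyz",c["orientation"],degrees=True).inv().apply(np.array([*C,89])-c["eye"])
px=cv2.projectPoints(np.array([[k[0],-k[1],-k[2]]]),np.zeros(3),np.zeros(3),K(c),c["dist"])[0].ravel();print(px)
g=cv2.cvtColor(im,cv2.COLOR_BGR2GRAY);yy,xx=np.mgrid[:480,:640]
f=K(c)[0,0]*38/-k[2]
m=((g>170)&(np.hypot(xx-px[0],yy-px[1])<f)).astype(np.uint8);n,l,st,ce=cv2.connectedComponentsWithStats(m)
for i in range(1,n):
    if st[i,4]>20:
        ys,xs=np.nonzero(l==i);w=ray(c,np.c_[xs,ys],106.5)[:,:2];v=np.linalg.svd(w-w.mean(0))[2][0]
        print(st[i],ce[i],w.mean(0),np.degrees(np.arctan2(v[1],v[0])))
print(rows([fp(p,107) for p in(57,59,61,63,65,67,69,70,71,72,73,74)],cur))
E
```

```text
6.35 [547.9  -9.7 106.3  67.6] [-0.  -0.4 -0.1] [np.float64(548.0117185389554), np.float64(-9.698153530051455), 107, 67.5]
[398.70739081 261.61701138]
[310 266  78  12 493] [348.57200811 271.54969574] [563.63243625   3.64052682] -27.244223677750732
[466 311   7   8  21] [468.85714286 314.57142857] [601.1125398  -31.89043299] -144.5495607614046
[426 322  38  20 160] [445.925 332.375] [590.2865262  -36.08406855] -169.8877664489434
[374 342  11   5  27] [379.14814815 343.85185185] [563.59128792 -30.64507542] -43.6807262261648
[387 344   8   5  26] [391.34615385 345.92307692] [567.8525496  -33.48144197] 1.0858758411937652
[[[1.2, -0.4, -0.7], 2.1], [[2.3, -0.9, -0.7], 4.1], [[3.5, -1.3, -0.7], 6.1], [[4.6, -1.7, -0.7], 8.1], [[5.8, -2.1, -0.7], 10.1], [[7.0, -2.4, -0.7], 12.1], [[8.2, -2.7, -0.7], 14.1], [[8.8, -2.8, -0.7], 15.1], [[9.5, -2.9, -0.7], 16.1], [[10.1, -3.0, -0.7], 17.1], [[10.7, -3.1, -0.7], 18.1], [[11.3, -3.2, -0.7], 19.1]]
```

The pointer line in the wrist view, at (349,272), gives 59.9°, so the dial is resting in click 3. I push the last click gently.

Call:
step_arm(rows=[[[1.2,-0.4,0],2],[[2.3,-0.9,0],4],[[3.5,-1.3,0],6],[[4.6,-1.7,0],8],[[5.8,-2.1,0],10],[[7,-2.4,0],12],[[8.2,-2.7,0],14],[[8.8,-2.8,0],15],[[9.5,-2.9,0],16],[[10.1,-3,0],17],[[10.1,-3,0],17],[[10.1,-3,0],17]])

```text
time: 7.6
tool_pos: [548.7, 1.0, 105.7]
tcp_rot: [-180.0, -0.0, 50.5]
ft_force: [-1.6, -1.5, 2.0]
finger_gap: -0.1
grip_force: 1.0
```

```bash
cat > look.py <<'E'
from h import *
from bench import snapshot,get_calibration
s,cur=now();print(s["time"],np.round(cur,1),s["ft_force"].round(1))
c=get_calibration("wrist");im=snapshot("wrist");cv2.imwrite("pics/w3.png",im)
k=R.from_euler("xyz",c["orientation"],degrees=True).inv().apply(np.array([*C,89])-c["eye"])
px=cv2.projectPoints(np.array([[k[0],-k[1],-k[2]]]),np.zeros(3),np.zeros(3),K(c),c["dist"])[0].ravel()
g=cv2.cvtColor(im,cv2.COLOR_BGR2GRAY);yy,xx=np.mgrid[:480,:640]
m=((g>170)&(np.hypot(xx-px[0],yy-px[1])<K(c)[0,0]*38/-k[2])).astype(np.uint8);n,l,st,ce=cv2.connectedComponentsWithStats(m)
for i in range(1,n):
    if st[i,4]>150:
        ys,xs=np.nonzero(l==i);w=ray(c,np.c_[xs,ys],106.5)[:,:2];v=np.linalg.svd(w-w.mean(0))[2][0]
        a=np.degrees(np.arctan2(v[1],v[0]));print(st[i],w.mean(0),a,"psi",(TH-a)%180)
E
python3 look.py; python3 -c "
from h import *
s,cur=now();print(rows([fp(60,107),fp(60,190)],cur))"
```

```text
7.6 [548.7   1.  105.7  50.5] [-1.6 -1.5  2. ]
[312 275  75  11 467] [565.90041749   6.40642018] 144.02275971999498 psi 68.67724028000498
[431 313  41  30 179] [584.3281755  -36.58974726] -179.95589044774945 psi 32.65589044774944
[[[-6.3, 4.2, -1.3], -12.0], [[-6.3, 4.2, -84.3], -12.0]]
```

```bash
python3 -c "
from h import *
s,cur=now();print(rows([fp(p,107) for p in(73,74,75,76)],cur))"
```

```text
[[[0.6, -0.0, -1.3], 1.0], [[1.2, -0.3, -1.3], 2.0], [[1.7, -0.5, -1.3], 3.0], [[2.3, -0.8, -1.3], 4.0]]
```

Call:
step_arm(rows=[[[0.6,0,-0.5],1],[[1.2,-0.3,-0.5],2],[[1.7,-0.5,-0.5],3],[[1.7,-0.5,-0.5],3],[[1.7,-0.5,-0.5],3]])

```text
time: 8.15
tool_pos: [549.5, 2.4, 106.4]
tcp_rot: [180.0, -0.0, 47.5]
ft_force: [0.6, 0.6, -0.4]
finger_gap: -0.4
grip_force: 0.0
```

```bash
python3 look.py; python3 -c "
from h import *
s,cur=now();print(rows([fp(60,107),fp(60,190)],cur))"
```

```text
8.15 [549.5   2.4 106.4  47.5] [ 0.6  0.6 -0.4]
[309 266  76  11 479] [568.5104641   10.12661506] -47.11285972112174 psi 79.81285972112173
[423 321  41  21 164] [580.30730913 -36.40326115] 170.0481219621029 psi 42.65187803789706
[[[-7.6, 5.0, -0.7], -15.0], [[-7.6, 5.0, -83.7], -15.0]]
```

Dial measured at 79.8°, so it is in the fourth click with the finger force at zero. Back off, lift and go above the start key.

Call:
step_arm(rows=[[[-3,1,0],0],[[-6,2,0],0],[[-6,2,-15],0],[[-6,2,-40],0],[[-6,2,-40],0],[[-6,2,-40],0]])

```text
time: 8.8
tool_pos: [547.7, -3.6, 148.0]
tcp_rot: [179.9, -0.1, 47.5]
ft_force: [-0.2, -0.8, -0.3]
finger_gap: -0.3
grip_force: 0.0
```

```bash
python3 look.py; python3 -c "
from h import *
s,cur=now();print(rows([[545,-109.5,z,cur[3]] for z in(145,103)],cur))"
```

```text
8.8 [547.7  -3.6 148.   47.5] [-0.2 -0.8 -0.3]
[307 223  60   9 311] [568.79079194  10.09265203] -47.09744411990389 psi 79.79744411990387
[[[-79.4, 70.2, 1.8], 0.0], [[-79.4, 70.2, 43.8], 0.0]]
```

Call:
step_arm(rows=[[[-30,26,0],0],[[-60,53,0],0],[[-79.5,70,2],0],[[-79.5,70,10],0],[[-79.5,70,25],0],[[-79.5,70,38],0],[[-79.5,70,44],0],[[-79.5,70,44],0],[[-79.5,70,44],0]])

```text
time: 9.75
tool_pos: [544.6, -108.6, 102.1]
tcp_rot: [-180.0, 0.0, 47.5]
ft_force: [0.5, 0.6, 0.8]
finger_gap: 0.2
grip_force: 0.0
```

```bash
python3 - <<'E'
from h import *
from bench import snapshot
s,cur=now();print(s["time"],np.round(cur,1),s["ft_force"].round(1))
b=snapshot("wrist")[150:400,200:500];a=snapshot("top")[195:320,240:380]
cv2.imwrite("pics/k.png",np.hstack([cv2.resize(a,(380,340)),cv2.resize(b,(408,340))]))
E
```

```text
9.75 [ 544.6 -108.6  102.1   47.5] [0.5 0.6 0.8]
```

View pics/k.png

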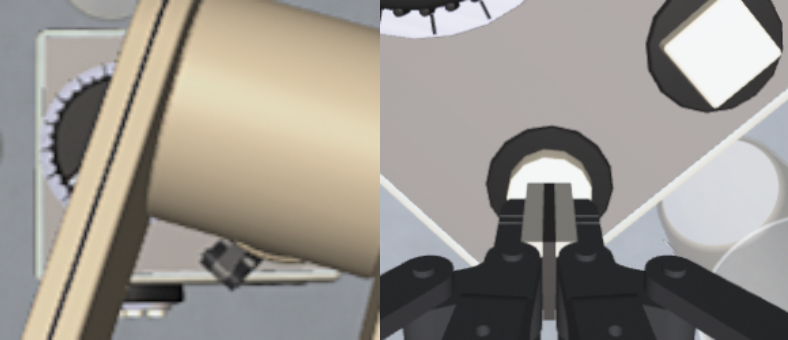

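The wrist view shows the fingertips centred over the round start key (crop 548,185). The square stop key (722,55) is well clear. Press now.

Call:
step_arm(rows=[[[0,0,3],0],[[0,0,6],0],[[0,0,8],0],[[0,0,9.5],0],[[0,0,10.5],0],[[0,0,11.5],0],[[0,0,11.5],0],[[0,0,11.5],0],[[0,0,11.5],0]])

```text
time: 10.75
tool_pos: [545.0, -109.4, 91.3]
tcp_rot: [180.0, -0.0, 47.5]
ft_force: [-0.5, 0.1, 6.3]
finger_gap: 0.2
grip_force: 2.9
```

Call:
step_arm(rows=[[[0,0,0.5],0],[[0,0,1],0],[[0,0,1],0],[[0,0,1],0]])

```text
time: 11.15
tool_pos: [545.1, -109.4, 91.2]
tcp_rot: [179.9, -0.0, 47.5]
ft_force: [-4.2, 2.2, 12.7]
finger_gap: -0.1
grip_force: 6.3
```

Call:
step_arm(rows=[[[0,0,-5],0],[[0,0,-12],0],[[0,0,-30],0],[[0,0,-60],0],[[0,0,-100],0],[[0,0,-140],0],[[0,0,-140],0],[[0,0,-140],0]])

```text
time: 11.95
tool_pos: [545.1, -109.5, 231.0]
tcp_rot: [179.9, -0.0, 47.5]
ft_force: [0.3, -1.0, -1.4]
finger_gap: 0.2
grip_force: 0.0
```

```bash
python3 look.py
```

```text
11.95 [ 545.1 -109.5  231.    47.5] [ 0.3 -1.  -1.4]
```

View pics/w3.png

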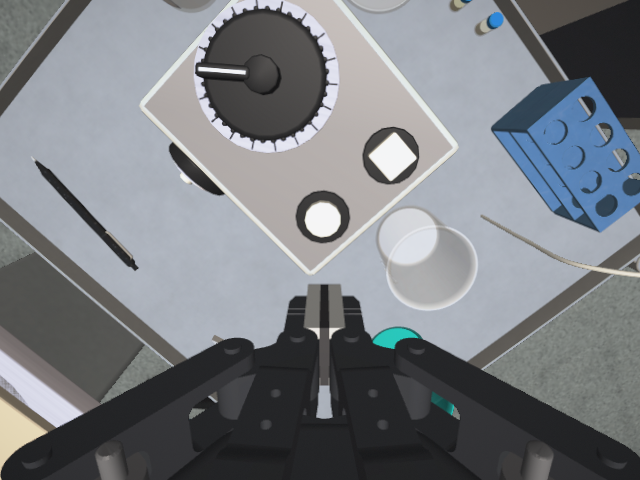

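The key bottomed out (12.7 N at 91.2 mm) and is up again at (323,218). The pointer at (222,71) still stands in the fourth click, and the beaker at (430,265) looks undisturbed.

```bash
python3 -c "
from bench import r
print(r.hand_in())"
```

```text
the job is handed in; nothing more can be done
None
```

The dial is set four clicks clockwise (measured at 79.8° of 80°), the start key was pressed fully down and came back up, and the job was handed in at about 12 s of the 51 s allowed; no verdict came back.

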